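# Swing the sampler's arm over the open cup and start it

### The job

Push the sampler's swing arm round with a fingertip against the side of one of its rails, without gripping the arm and without touching the nozzle block at its end, until the nozzle is centred over the open cup. Only then press the start button right down, let it come up again and back away. The cup, the capped bottles and everything else on the bench stay where they stand: do not lift or shift any of them.

Things in the scene. Friction and masses are not known exactly. Their poses are not given: they have to be found in the camera images.
- sampler: Sampler, fixed: blue-painted plate 16 mm thick, origin on the axis of the arm's post at bench height. The plate reaches 178 mm to -x (roughly towards the robot), 48 mm to +x, 180 mm to each side in y. Four seats, 31 mm wide and 9 mm deep, lie 140 mm from the axis, 0.5 and 1.15 rad either side of the plate's -x; the cup and three capped bottles stand in them in any order.
- pivot (a point): Point on the arm's vertical axis at the mid-height of the rails, 93 mm above the bench. The arm's round hub is 42 mm across, 83 to 109 mm above the bench; the post below it is 40 mm across, widening to 68 mm under 36 mm height.
- swing (a joint): Arm angle in rad: 0 when the arm points along the sampler's -x, growing anticlockwise seen from above. Stops at -1.6 and 1.6; starts within 0.22 of 0. Stiff with friction: about 1 N at 80 mm from the axis moves it, and it stays where it is left, without coasting or springing back.
- rail_left: One of the arm's two parallel flat aluminium rails, 8 mm wide, 85 to 101 mm above the bench, free from 22 to 115 mm from the axis. Outer faces 14 mm either side of the arm's centre line, 12 mm gap between the rails. This one is on the anticlockwise side: pushing its outer face turns the arm clockwise, joint value falling. Origin on the arm's axis at bench height, x from nozzle to axis.
- rail_right: The other rail, the same, on the clockwise side: pushing its outer face turns the arm anticlockwise, joint value growing. Origin and axes as for the first rail.
- nozzle: Grey nozzle block at the arm's end, 28 mm wide, 85 to 101 mm above the bench, 117 to 153 mm from the axis, with a steel nozzle (12 mm wide tapering to 6 mm) reaching down to 72 mm above the bench. Not to be touched. Origin on the arm's axis at bench height, x from nozzle to axis.
- nozzle_tip (a point): The tip of the nozzle, 140 mm from the arm's axis, 72 mm above the bench.
- cup: The open sample cup, white plastic, loose in its seat: 28 mm across at the foot, flaring to 39 mm at its open mouth, 45 mm tall, its rim 52 mm above the bench. Its origin is the centre of its underside (7 mm above the bench), z up.
- start (a joint): Travel of the start button in m: 0 up, 0.006 fully down. It springs back; fully down takes about 5 N.
- start_top (a point): Centre of the top of the start button: a white round button 26 mm across in a grey housing on a grey block, at the corner of the plate on its -x +y side, 150 mm from the post axis along -x and 148 mm along +y. Its top is 52 mm above the bench; it is pressed straight down.
- bottle1: A small amber glass bottle with a black cap, loose in its seat, 28 mm across, 54 mm tall, its cap's top 61 mm above the bench. Origin at the centre of its underside, 7 mm above the bench. To be left alone.
- bottle2: A small amber glass bottle with a black cap, loose in its seat, 28 mm across, 54 mm tall, its cap's top 61 mm above the bench. Origin at the centre of its underside, 7 mm above the bench. To be left alone.
- bottle3: A small amber glass bottle with a black cap, loose in its seat, 28 mm across, 54 mm tall, its cap's top 61 mm above the bench. Origin at the centre of its underside, 7 mm above the bench. To be left alone.
- beaker: An empty open white beaker on the bench, 72 mm across, 85 mm tall, beside the sampler on the robot's right. Origin at the centre of its underside. To be left alone.
- reagent: A closed amber jar on the bench, 60 mm across, 100 mm tall, on the robot's left. Origin at the centre of its underside. To be left alone.
- cuvettes: A low grey divided cuvette box on the bench, 90 by 60 by 35 mm, on the robot's right. Origin at the centre of its underside. To be left alone.
There are look-alikes about, which are no part of the job. What is shaped like the cup but blue or green is not meant.

How it is judged:
By the outcome, as a careful person would: the job done as asked, in the order asked, and still so for the second after the job is handed in, with the robot touching nothing.
It also fails if it takes over 48 s, if anything falls off the work surface, if the arm or the gripper's body presses on something with over 40 N, if the wrist force passes 120 N, or if a joint passes its speed limit or range.

### The arm

A 6-joint arm with a two-finger parallel gripper is mounted at the origin on the work surface. World frame = base frame: x ahead of the robot, y to its left, z up, the work surface at z = 0. Lengths are in m, angles in degrees, forces in N, time in s.
With the tool pointing down it reaches from about 0.3 to 0.75 m from the base axis. Payload 8.5 kg.
Tool frame: the origin (TCP) lies between the finger pads; the fingertips stand 25 mm ahead of it and the grasp point (between the pads) lies 6 mm ahead of it; z points along the fingers, x is the direction in which the jaws open and shut, and the axes are right-handed (so a half turn about z gives the same grasp; the last joint's range is limited). The gripper opens to 85 mm and grips with 20 to 120 N. Pads are 22 mm wide; open, the fingers measure 114 mm over their backs; the gripper's body (76 mm by 85 mm) begins 54 mm behind the grasp point. The pads swing forward as they close: fully open they stand 13 mm farther back than shut.
Start: joints at [-75.762, 21.807, 74.336, -0, 83.858, -12.336], TCP at [0.246, -0.492, 0.256] pointing down, gripper open.
Joint ranges: [-178.18, 178.18], [-50.72, 133.34], [12.68, 142.11], [-81.47, 261.47], [9.98, 163.14], [-165.26, 165.26]. Speed limits (degrees/s): [136.94, 136.94, 180, 180, 180, 180].

### API

Orientations are given as [roll, pitch, yaw] about the fixed x, y, z axes, in that order (R = Rz(yaw) Ry(pitch) Rx(roll)).
In Python, from bench import monitor, snapshot, get_calibration, ctrl gives the robot as it stands.
- The arm moves only by the tool jog_arm, never from a script. Its argument "motion" is a list of rows, each a list of 5 numbers: the shift along the tool's x, y, z as a fraction of full scale, then the turn about the tool's z as a fraction of full scale, then the opening, from -1 (shut) to 1 (fully open). A call has 1 to 20 rows; each row shifts and turns the pose as measured when the row begins, along the tool's axes as they then stand; what a row does not reach is not made up. Full scale, the value 1, is 0.025 m for a shift and 4 degrees for a turn. A row lasts 1/10 s, in which the tool goes at most 50 mm and 8.59 degrees, less where a joint would pass 70% of its speed; a pose out of reach is approached as far as the arm can. A call with a number of a shift or a turn outside -1 to 1 is refused whole. A call with a gripper value outside its range is refused whole. The fingers move at their own pace and stop on an object; "grip_force" is the grip in N (left out, the last holds). Time passes only in rows, so rows that do not move let the fingers close. It gives the time, the measured TCP pose, the force and the opening at its end, in the units of the state.
- monitor.get_state(): the state, without advancing time (a new reading comes with each control period).
- snapshot(name): name is "scene" or "top" or "wrist"; returns (picture, depth): 480x640x3 uint8, blue, green, red; 480x640 float32, m along the optical axis (not along the pixel's ray), 0 where there is no reading.
- get_calibration(name): a dict with "mtx" (3x3 intrinsics, pixels), "k1" (the pictures are not rectified: a ray, as slopes to the right and down, at radius r is drawn at 1 + k1 r^2 times it, then the intrinsics apply), "rvec" (rotation vector, rad) and "tvec" (3), from world to camera coordinates, as OpenCV has them. Camera axes: x right, y down, z forward; pixel columns grow to the right and rows downward; lengths in m; the calibration is good to about 2 mm. A picture is of the moment at which its call begins: read the wrist's pose just before it. get_calibration takes no time and is no camera call; for the wrist camera it gives the pose at the moment of the call.
- ctrl.job_done(): hands the job in, once; it reports no verdict.
The state is a dict: "time": time; "joint_positions": joint angles; "qd": joint speeds; "effort": joint torques, N m; "tcp_pos": TCP position; "ee_rot": TCP orientation; "ft_force": force on the tool from outside, world axes, zero at the start; "wrist_torque": the same for the moment, N m; "width": finger opening in m.
Only numpy, scipy, OpenCV 4.12 (cv2) and the standard library are available. Lean on these libraries where they do the work, as an engineer would, in place of code of your own. Each camera call takes 0.05 s, during which the arm holds its last target. There are 200 camera calls.

## Working session

There is one attempt and no reset: what is moved stays moved. The work goes in short steps, Python scripts to look and compute and a tool call to move; the robot and the scene stay as the last step left them, time stands still between calls to the robot, and variables do not carry over. Pictures are saved under pics/ and viewed, on a budget of 10 in all, crops included, one or two more only if the job needs it, and the job is handed in when it is done.

Besides the shell and the picture viewer there is one more tool, called by a JSON object that holds its "api" and its "payload", one argument or row to a line. jog_arm: Moves the arm, as the interface text tells. Its arguments: {"type":"object","properties":{"motion":{"type":"array","items":{"type":"array","items":{"type":"number"}}},"grip_force":{"type":"number"}},"required":["motion"]}

```bash
mkdir -p pics
cat > h.py <<'E'
import numpy as np, cv2
from bench import monitor, snapshot, get_calibration, ctrl
def cloud(name):
    c=get_calibration(name); im,d=snapshot(name)
    K=np.array(c["mtx"]);k1=c["k1"];R=cv2.Rodrigues(np.array(c["rvec"],float))[0];t=np.array(c["tvec"],float).ravel()
    v,u=np.mgrid[0:480,0:640].astype(float)
    p=cv2.undistortPoints(np.stack([u.ravel(),v.ravel()],1)[:,None],K,np.array([k1,0,0,0,0.]))[:,0].reshape(480,640,2)
    P=np.dstack([p[...,0]*d,p[...,1]*d,d])
    W=(P-t)@R
    W[d<=0]=np.nan
    return im,W
E
python3 - <<'E'
from h import *
for n in("top","scene"):
    im,W=cloud(n); cv2.imwrite(f"pics/{n}0.png",im); np.savez(f"{n}0.npz",im=im,W=W)
print(monitor.get_state()); print(get_calibration("top"))
E
```

```text
{'time': 0.1, 'joint_positions': array([-7.57629246e+01,  2.18386969e+01,  7.43786484e+01,  4.77490041e-04,
        8.38575205e+01, -1.23367990e+01]), 'qd': array([-0.08225895, -0.034004  , -0.12008083, -0.07976689, -0.01496413,
        0.04566691]), 'effort': array([ 4.11278947e-03, -4.49222946e+01, -2.31654489e+01, -1.49058778e-04,
        3.69216723e-03,  2.79847620e-05]), 'tcp_pos': array([ 0.24597871, -0.49168303,  0.25576918]), 'ee_rot': array([-1.79983541e+02,  7.30355839e-02, -6.34261665e+01]), 'ft_force': array([-1.1109434 ,  0.047939  ,  1.18383052]), 'wrist_torque': array([ 0.01590851, -0.02425603,  0.01989806]), 'width': 0.08539632145646799}
{'mtx': array([[499.45958822,   0.        , 310.28693679],
       [  0.        , 499.45958822, 248.29032432],
       [  0.        ,   0.        ,   1.        ]]), 'k1': 0.017248947134465866, 'rvec': array([ 2.1318572 , -2.19891746,  0.07625066]), 'tvec': array([0.03712703, 0.49797528, 1.41243393])}
```

View pics/top0.png

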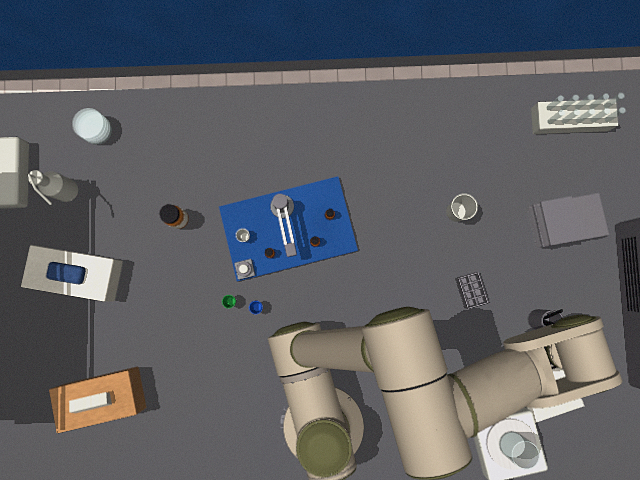

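View pics/scene0.png

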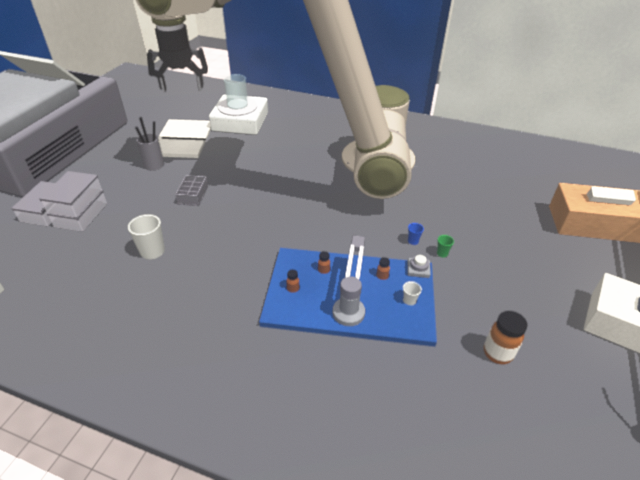

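The top view shows the sampler with its hub at (281,204) and nozzle at (291,249). The cup candidates are white (243,236), blue (256,307) and green (229,301). White, sitting in a plate seat, fits the description; blue and green are the look-alikes on the bench. The start button is at (244,268). Next I'll confirm this in a crop and measure.

```bash
cat > meas.py <<'E'
from h import *
def meas(im,W):
    hsv=cv2.cvtColor(im,cv2.COLOR_BGR2HSV); x,y,z=W[...,0],W[...,1],W[...,2]
    roi=(x>0.25)&(x<0.85)&(y>-.25)&(y<.35)
    m=roi&(hsv[...,0]>95)&(hsv[...,0]<130)&(hsv[...,1]>150)&(abs(z-.016)<.007)
    m=cv2.morphologyEx(m.astype(np.uint8),cv2.MORPH_OPEN,np.ones((3,3)))
    n,l,s,_=cv2.connectedComponentsWithStats(m); m=l==1+np.argmax(s[1:,4])
    r=cv2.minAreaRect((W[m][:,:2]*1000).astype(np.float32)); return r,np.median(z[m])
if __name__=="__main__":
    for n in("top","scene"):
        d=np.load(n+"0.npz"); im,W=d["im"],d["W"]; r,zz=meas(im,W); print(n,r,zz)
        box=cv2.boxPoints(r)/1000
        c=np.array(r[0])/1000
        # axes: long side = y ; short = x (226 mm)
        e=[box[1]-box[0],box[2]-box[1]]; e.sort(key=np.linalg.norm); ex=e[0]/np.linalg.norm(e[0]); ex*=np.sign(ex[0]); ey=np.array([-ex[1],ex[0]])
        o=c+ex*0.065; print("ex",ex,"yaw",np.degrees(np.arctan2(ex[1],ex[0])),"axis from plate",o)
        L=np.dstack([(W[...,:2]-o)@ex,(W[...,:2]-o)@ey,W[...,2]])
        def rep(t,m): 
            p=L[m]; print(t,len(p),p.mean(0).round(4) if len(p) else '', ((p.min(0)+p.max(0))/2).round(4) if len(p) else '')
        inn=(abs(L[...,1])<.19)&(L[...,0]>-.19)&(L[...,0]<.06)
        rep("hub",inn&(L[...,2]>.103)&(L[...,2]<.125)&(np.hypot(L[...,0],L[...,1])<.04))
        a=inn&(L[...,2]>.085)&(L[...,2]<.104)&(np.hypot(L[...,0],L[...,1])>.035); rep("arm",a)
        if a.sum()>5:
            p=L[a][:,:2]; vx,vy,x0,y0=cv2.fitLine(p.astype(np.float32),cv2.DIST_HUBER,0,.001,.001).ravel(); print("armline",vx,vy,x0,y0,"q",np.arctan2(-y0,-x0))
        for q in(-1.15,-.5,.5,1.15):
            s=np.array([-np.cos(q),-np.sin(q)])*.14
            k=inn&(np.hypot(L[...,0]-s[0],L[...,1]-s[1])<.026)&(L[...,2]>.04)&(L[...,2]<.07)
            rep(f"seat {q} {s.round(3)} world {(o+s[0]*ex+s[1]*ey).round(3)} bgr {im[k].mean(0).round() if k.any() else ''}",k)
        rep("btn",(np.hypot(L[...,0]+.15,L[...,1]-.148)<.012)&(L[...,2]>.045)&(L[...,2]<.06))
        print("btn world",o-.15*ex+.148*ey)
    im=np.load("top0.npz")["im"][170:320,205:365]; cv2.imwrite("pics/crop1.png",cv2.resize(im,None,fx=5,fy=4*1.25*.8,interpolation=cv2.INTER_CUBIC))
E
python3 meas.py
```

```text
top ((560.5968627929688, 86.23155975341797), (225.45013427734375, 358.9267578125), 12.561641693115234) 0.01622662265938588
ex [0.9760626  0.21748982] yaw 12.561641 axis from plate [0.62404093 0.1003684 ]
hub 198 [-0.0037 -0.001   0.1085] [-0.0089 -0.001   0.1093]
arm 265 [-0.1023  0.0029  0.1001] [-0.0937  0.0024  0.0947]
armline 0.99961644 0.027693454 -0.11899871 0.0056540286 q -0.04747766
seat -1.15 [-0.057  0.128] world [0.54  0.213] bgr [138. 144. 144.] 55 [-0.0547  0.1312  0.0501] [-0.0579  0.1268  0.0508]
seat -0.5 [-0.123  0.067] world [0.49  0.139] bgr [31. 38. 51.] 67 [-0.1241  0.0653  0.0574] [-0.123   0.0666  0.0545]
seat 0.5 [-0.123 -0.067] world [0.519 0.008] bgr [32. 39. 53.] 63 [-0.1247 -0.0668  0.0579] [-0.1248 -0.0676  0.0538]
seat 1.15 [-0.057 -0.128] world [ 0.596 -0.037] bgr [30. 38. 54.] 68 [-0.0599 -0.1272  0.0563] [-0.059  -0.1278  0.0533]
btn 58 [-0.1502  0.1479  0.0518] [-0.1502  0.1477  0.0521]
btn world [0.44544304 0.21220219]
scene ((567.216064453125, 85.29519653320312), (225.0354461669922, 357.39227294921875), 12.65786361694336) 0.014032609510726445
ex [0.97569597 0.21912876] yaw 12.657865 axis from plate [0.6306363  0.09953857]
hub 271 [0.0006 0.0006 0.107 ] [-0.0006  0.001   0.107 ]
arm 398 [-0.0982  0.0039  0.0981] [-0.0936  0.0038  0.094 ]
armline 0.9938876 -0.11039646 -0.097948946 0.001739904 q -0.017761508
seat -1.15 [-0.057  0.128] world [0.547 0.212] bgr [187. 188. 187.] 142 [-0.0604  0.1287  0.0464] [-0.0584  0.1288  0.0465]
seat -0.5 [-0.123  0.067] world [0.496 0.138] bgr [76. 70. 80.] 115 [-0.1205  0.0675  0.0535] [-0.1241  0.0674  0.051 ]
seat 0.5 [-0.123 -0.067] world [0.525 0.007] bgr [74. 69. 80.] 111 [-0.1206 -0.0662  0.0536] [-0.1229 -0.0663  0.052 ]
seat 1.15 [-0.057 -0.128] world [ 0.603 -0.038] bgr [74. 68. 80.] 127 [-0.0549 -0.1263  0.0533] [-0.0572 -0.1263  0.0511]
btn 70 [-0.1484  0.1478  0.0494] [-0.1489  0.1479  0.0489]
btn world [0.45185084 0.21107226]
```

View pics/crop1.png

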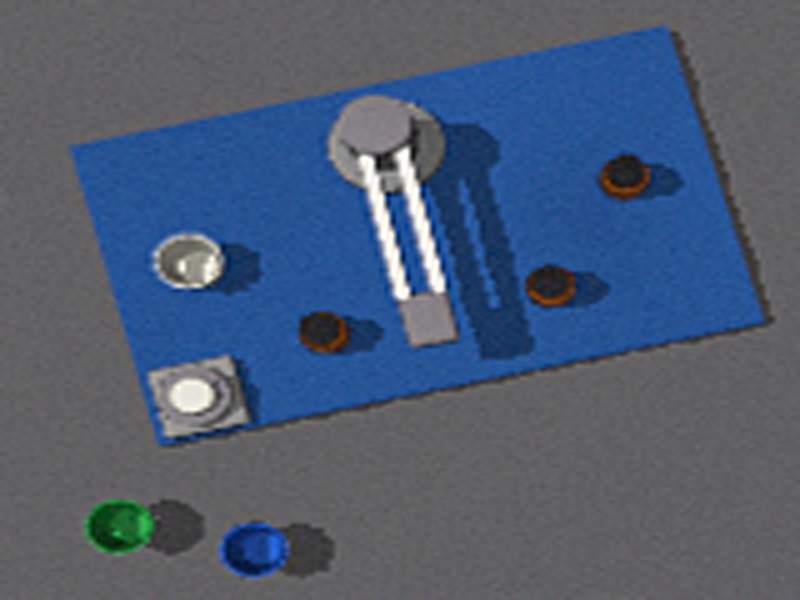

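Crop confirmed: the white open cup sits in the −1.15 rad seat at crop (190,262), and the other three seats hold capped bottles. The blue and green cups are off the plate. The arm must therefore turn clockwise, with rail_left pushed from its −y side towards +y. First I'll shut the fingers and align the tool with the rail.

{"api": "jog_arm", "payload": {
  "motion": [
    [0, 0, 0, -1, -1],
    [0, 0, 0, -1, -1],
    [0, 0, 0, -1, -1],
    [0, 0, 0, -1, -1],
    [0, 0, 0, -1, -1],
    [0, 0, 0, -1, -1],
    [0, 0, 0, -1, -1],
    [0, 0, 0, -1, -1],
    [0, 0, 0, -1, -1],
    [0, 0, 0, -1, -1],
    [0, 0, 0, -1, -1],
    [0, 0, 0, -1, -1],
    [0, 0, 0, -1, -1],
    [0, 0, 0, -1, -1],
    [0, 0, 0, -1, -1],
    [0, 0, 0, -1, -1],
    [0, 0, 0, -1, -1],
    [0, 0, 0, -1, -1],
    [0, 0, 0, -1, -1],
    [0, 0, 0, 0, -1]
  ],
  "grip_force": 40
}}

```text
time: 2.1
tcp_pos: [0.2452, -0.4886, 0.248]
ee_rot: [-178.9, -0.0, 15.7]
ft_force: [0.1, -0.6, -0.9]
width: 0.0002
```

{"api": "jog_arm", "payload": {
  "motion": [
    [0.4, -0.4, -0.02, 0.1, -1],
    [0.8, -0.8, -0.02, 0.1, -1],
    [0.8, -0.8, -0.02, 0.1, -1],
    [0.8, -0.8, -0.02, 0.1, -1],
    [0.8, -0.8, -0.02, 0.1, -1],
    [0.8, -0.8, -0.02, 0.1, -1],
    [0.8, -0.8, -0.02, 0.1, -1],
    [0.8, -0.8, -0.02, 0.1, -1],
    [0.8, -0.8, -0.02, 0.1, -1],
    [0.8, -0.8, -0.02, 0.1, -1],
    [0.8, -0.8, -0.02, 0.1, -1],
    [0.8, -0.8, -0.02, 0.1, -1],
    [0.8, -0.8, -0.02, 0.1, -1],
    [0.8, -0.8, -0.02, 0, -1],
    [0.8, -0.8, -0.02, 0, -1],
    [0.8, -0.8, -0.02, 0, -1],
    [0.8, -0.8, -0.02, 0, -1],
    [0.6, -0.6, -0.02, 0, -1],
    [0.3, -0.3, 0, 0, -1],
    [0, 0, 0, 0, -1]
  ]
}}

```text
time: 4.1
tcp_pos: [0.5289, -0.0392, 0.2647]
ee_rot: [-178.5, 0.2, 8.2]
ft_force: [-0.1, -1.1, 0.8]
width: -0.0002
```

Run:
```python
from h import *
s=monitor.get_state();print(s["time"],s["tcp_pos"],s["ee_rot"],s["ft_force"])
c=get_calibration("wrist");R=cv2.Rodrigues(np.array(c["rvec"]))[0];print("cam at",-R.T@np.ravel(c["tvec"]),"fwd",R[2])
im,W=cloud("wrist");np.savez("wrist1.npz",im=im,W=W);cv2.imwrite("pics/wrist1.png",im)
```

```text
4.1 [ 0.52892187 -0.0391825   0.26471851] [-1.78488258e+02  1.50330060e-01  8.24061958e+00] [-0.07815055 -1.0659877   0.79344607]
cam at [0.51705321 0.03968304 0.38571095] fwd [ 0.03983247 -0.2905548  -0.95602891]
```

View pics/wrist1.png

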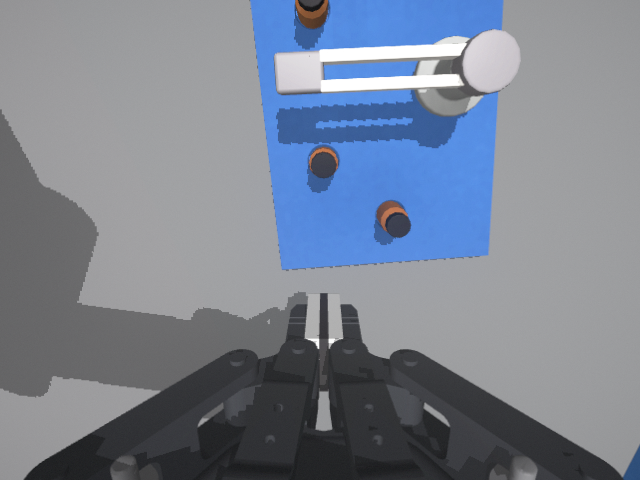

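The wrist view shows the hub at (490,62), the nozzle block at (299,73) and both rails, with the shut fingertips at (325,295) on the −y side of the arm. I'll measure the arm from here.

```bash
cat > wm.py <<'E'
from h import *
def arm(im,W):
    x,y,z=W[...,0],W[...,1],W[...,2]; roi=(x>.4)&(x<.75)&(y>0)&(y<.3)
    g=lambda p:((p.min(0)+p.max(0))/2).round(4)
    hub=roi&(z>.105)&(z<.116)&(np.hypot(x-.627,y-.1)<.045)
    (hc,hr)=cv2.minEnclosingCircle((W[hub][:,:2]*1000).astype(np.float32)); hc=np.array(hc)/1000
    print("hub",hub.sum(),hc.round(4),"r",hr,"z",np.median(z[hub]))
    a=roi&(z>.092)&(z<.1045)&(np.hypot(x-hc[0],y-hc[1])<.17)&(np.hypot(x-hc[0],y-hc[1])>.03)
    rr=cv2.minAreaRect((W[a][:,:2]*1000).astype(np.float32)); d=np.array(rr[0])/1000-hc
    m=W[a][:,:2]; mm=m[np.hypot(*(m-hc).T)>.119]; print("arm rect",rr,"z",np.median(z[a]),"dir",np.degrees(np.arctan2(-d[1],-d[0])))
    if len(mm)>10:
        r2=cv2.minAreaRect((mm*1000).astype(np.float32)); n=np.array(r2[0])/1000; d=n-hc; print("nozzle",n,"size",r2[1],"r",np.hypot(*d),"dir",np.degrees(np.arctan2(-d[1],-d[0])))
    return hc
if __name__=="__main__":
    d=np.load("wrist1.npz"); im,W=d["im"],d["W"]; hc=arm(im,W)
    from meas import meas
    print(meas(im,W))
    s=monitor.get_state(); from scipy.spatial.transform import Rotation as Ro
    T=(W-s["tcp_pos"])@Ro.from_euler("xyz",s["ee_rot"],degrees=True).as_matrix()
    for zz in(.024,.02,.015,.01):
        k=(abs(T[...,2]-zz)<.002)&(abs(T[...,0])<.06)&(abs(T[...,1])<.06)
        if k.any(): print(zz,k.sum(),T[k].min(0).round(4),T[k].max(0).round(4))
    k=(abs(T[...,0])<.06)&(abs(T[...,1])<.06)&(T[...,2]<.06); print("max z",T[k][:,2].max())
    k=(W[...,2]>.055)&(W[...,2]<.064)
    n,l,st,ce=cv2.connectedComponentsWithStats(k.astype(np.uint8))
    for i in range(1,n):
        if st[i,4]>60: print("blob",ce[i].round(),W[l==i].mean(0).round(4))
E
python3 wm.py
```

```text
hub 3116 [0.6255 0.1004] r 21.169416427612305 z 0.11013708701621738
arm rect ((537.3326416015625, 83.73362731933594), (125.9351806640625, 28.58159065246582), 10.707992553710938) z 0.10208998863656242 dir 10.6851437943198
nozzle [0.49230511 0.07549625] size (34.38689422607422, 27.887737274169922) r 0.1355104538317731 dir 10.57771025464231
(((573.4826049804688, 36.99046325683594), (224.66094970703125, 258.08428955078125), 12.600849151611328), np.float64(0.017228557733569835))
0.02 65 [-0.0068 -0.0131  0.018 ] [ 0.0063 -0.0117  0.0213]
0.015 258 [-0.0129 -0.0133  0.013 ] [ 0.0128 -0.0077  0.0169]
0.01 330 [-0.0138 -0.0135  0.008 ] [ 0.0134 -0.0077  0.012 ]
max z 0.021293244870204366
blob [311.   4.] [0.4929 0.1309 0.0606]
blob [323. 165.] [0.5206 0.0089 0.0621]
blob [398. 225.] [ 0.597  -0.0355  0.0618]
```

{"api": "jog_arm", "payload": {
  "motion": [
    [0.35, -0.75, 0, -0.3, -1],
    [0.35, -0.75, 0, -0.3, -1],
    [0.35, -0.75, 0, 0, -1],
    [0.35, -0.7, 0, 0, -1],
    [0, 0, 0.2, 0, -1],
    [0, 0, 0.8, 0, -1],
    [0, 0, 0.8, 0, -1],
    [0, 0, 0.8, 0, -1],
    [0, 0, 0.8, 0, -1],
    [0, 0, 0.8, 0, -1],
    [0, 0, 0.5, 0, -1],
    [0, 0, 0, 0, -1]
  ]
}}

```text
time: 5.35
tcp_pos: [0.5438, 0.03, 0.1439]
ee_rot: [-178.7, 0.3, 9.5]
ft_force: [-0.0, 0.0, -0.1]
width: 0.0001
```

{"api": "jog_arm", "payload": {
  "motion": [
    [0.26, -0.25, 0.4, -0.15, -1],
    [0.26, -0.25, 0.5, -0.15, -1],
    [0, 0, 0.45, 0, -1],
    [0, 0, 0.1, 0, -1],
    [0, 0, 0, 0, -1]
  ]
}}

```text
time: 5.85
tcp_pos: [0.5552, 0.0449, 0.1059]
ee_rot: [-178.7, 0.2, 10.7]
ft_force: [0.5, 0.3, -0.3]
width: -0.0002
```

{"api": "jog_arm", "payload": {
  "motion": [
    [0, -0.15, 0, 0, -1],
    [0, -0.16, 0, 0, -1],
    [0, -0.16, 0, 0, -1],
    [0, -0.14, 0, 0, -1],
    [-0.04, -0.12, 0, 0.4, -1],
    [-0.05, -0.16, 0, 0.7, -1],
    [-0.05, -0.16, 0, 0.7, -1],
    [-0.05, -0.16, 0, 0.7, -1],
    [-0.05, -0.16, 0, 0.7, -1],
    [-0.05, -0.16, 0, 0.7, -1],
    [0, 0, 0, 0, -1]
  ]
}}

```text
time: 6.95
tcp_pos: [0.5434, 0.0848, 0.1091]
ee_rot: [-179.0, 0.3, -5.4]
ft_force: [1.3, -0.6, 0.2]
width: -0.0002
```

```bash
cat > st.py <<'E'
from wm import *
s=monitor.get_state(); p=s["tcp_pos"]; yw=np.radians(s["ee_rot"][2]); tx=np.array([np.cos(yw),np.sin(yw)]); n=np.array([tx[1],-tx[0]]); d=p[:2]-[.6255,.1004]
print(s["time"],p.round(4),s["ee_rot"].round(2),"F",s["ft_force"].round(2),"r",-d@tx,"off",d@n)
im,W=cloud("wrist"); hc=arm(im,W); np.savez("w.npz",im=im,W=W); cv2.imwrite("pics/w%d.png"%(s["time"]*100),im)
E
python3 st.py
```

```text
6.95 [0.5434 0.0848 0.1091] [-178.98    0.26   -5.41] F [ 1.34 -0.57  0.19] r 0.08029173574420896 off 0.023321448067431357
hub 9636 [0.6252 0.101 ] r 21.179208755493164 z 0.11013229593251482
arm rect ((536.1677856445312, 109.71505737304688), (34.256282806396484, 125.45487213134766), 82.58660125732422) z 0.10193308640369952 dir -5.571385952690433
nozzle [0.49116101 0.11860753] size (28.253171920776367, 33.73954391479492) r 0.1351477320456303 dir -7.471426111804096
```

{"api": "jog_arm", "payload": {
  "motion": [
    [-0.04, -0.12, 0.02, 0.5, -1],
    [-0.05, -0.16, 0.02, 0.7, -1],
    [-0.05, -0.16, 0.02, 0.7, -1],
    [-0.05, -0.16, 0.02, 0.7, -1],
    [-0.05, -0.16, 0.02, 0.7, -1],
    [-0.05, -0.16, 0, 0.7, -1],
    [-0.05, -0.16, 0, 0.7, -1],
    [-0.05, -0.16, 0, 0.7, -1],
    [-0.05, -0.16, 0, 0.7, -1],
    [-0.05, -0.16, 0, 0.7, -1],
    [0, 0, 0, 0, -1]
  ]
}}

```text
time: 8.1
tcp_pos: [0.5448, 0.1239, 0.1088]
ee_rot: [-179.3, 0.4, -32.8]
ft_force: [-0.4, 0.3, -0.4]
width: 0.0002
```

```bash
python3 st.py
```

```text
8.1 [0.5448 0.1239 0.1088] [-179.26    0.44  -32.8 ] F [-0.36  0.28 -0.43] r 0.08060640323460862 off 0.02394915808295233
hub 9834 [0.6256 0.1011] r 21.30531883239746 z 0.11012284325407083
arm rect ((549.6395263671875, 148.76220703125), (34.222434997558594, 125.98079681396484), 56.19662857055664) z 0.10190240158801932 dir -32.112182905769124
nozzle [0.51321619 0.17675369] size (28.212215423583984, 34.32155990600586) r 0.13545629920401345 dir -33.95127832111551
```

{"api": "jog_arm", "payload": {
  "motion": [
    [-0.04, -0.12, 0, 0.5, -1],
    [-0.05, -0.16, 0, 0.7, -1],
    [-0.05, -0.16, 0, 0.7, -1],
    [-0.05, -0.16, 0, 0.7, -1],
    [-0.05, -0.16, 0, 0.7, -1],
    [0, 0, 0, 0, -1]
  ]
}}

```text
time: 8.75
tcp_pos: [0.5515, 0.1407, 0.109]
ee_rot: [-179.5, 0.6, -45.8]
ft_force: [0.3, -0.1, 0.7]
width: -0.0003
```

```bash
python3 st.py; ls pics|tail -1
```

```text
8.75 [0.5515 0.1407 0.109 ] [-179.5     0.59  -45.78] F [ 0.29 -0.1   0.72] r 0.08049599919024947 off 0.02490522673005937
hub 9899 [0.6253 0.1008] r 21.618568420410156 z 0.11011660005645493
arm rect ((561.5377807617188, 163.48684692382812), (34.26784133911133, 126.06654357910156), 44.1287841796875) z 0.10190178891016387 dir -44.53930695850262
nozzle [0.53182275 0.19862248] size (27.996631622314453, 34.248504638671875) r 0.1353122808373464 dir -46.31866410953018
wrist1.png
```

```bash
cat > cup.py <<'E'
from h import *
d=np.load("w.npz"); im,W=d["im"],d["W"]; x,y,z=[W[...,i] for i in range(3)]
k=(z>.050)&(z<.056)&(np.hypot(x-.5418,y-.2129)<.03)
P=W[k][:,:2]; print(k.sum())
c,r=cv2.minEnclosingCircle((P*1000).astype(np.float32)); print("enc",c,r,"z",np.median(z[k]))
from scipy.optimize import least_squares
f=least_squares(lambda q:np.hypot(P[:,0]-q[0],P[:,1]-q[1])-q[2],[.5418,.2129,.0185],loss="soft_l1",f_scale=.001); print("fit",f.x)
v,u=np.nonzero(k); print("px",u.min(),u.max(),v.min(),v.max())
for cc in (np.array(c)/1000,f.x[:2]):
    e=cc-[.6254,.1009]; print("dir",np.degrees(np.arctan2(-e[1],-e[0])),"r",np.hypot(*e))
E
python3 cup.py; ls -t pics | head -1
```

```text
1003
enc (542.2254028320312, 212.92971801757812) 19.434738159179688 z 0.05285871084955854
fit [0.54283852 0.21290646 0.01788688]
px 171 248 161 228
dir -53.40857588513276 r 0.13953018072500278
dir -53.60556940762745 r 0.13914685165812768
w875.png
```

View pics/w875.png

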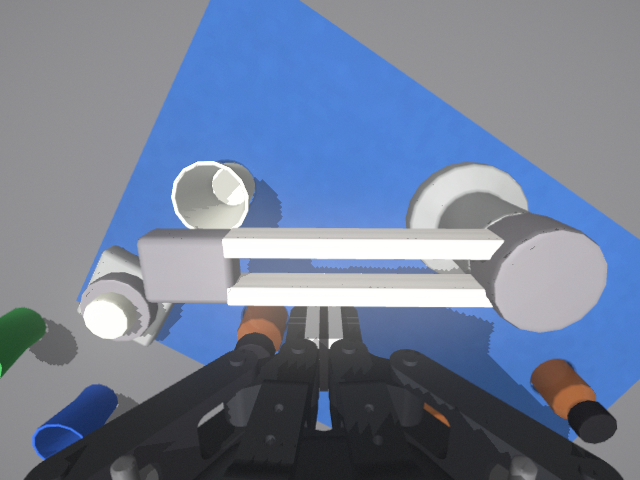

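The wrist view shows the cup mouth at (210,197) just ahead of the nozzle block at (188,265), with the fingertips behind the rail at (325,310). About 7° of turn remains.

{"api": "jog_arm", "payload": {
  "motion": [
    [-0.03, -0.12, 0, 0.5, -1],
    [-0.04, -0.14, 0, 0.6, -1],
    [-0.02, -0.06, 0, 0.25, -1],
    [0, 0, 0, 0, -1]
  ]
}}

```text
time: 9.2
tcp_pos: [0.5552, 0.1466, 0.1091]
ee_rot: [-179.6, 0.7, -50.8]
ft_force: [0.4, 0.0, -0.9]
width: -0.0005
```

```bash
python3 st.py; python3 cup.py
```

```text
9.2 [0.5552 0.1466 0.1091] [-179.63    0.67  -50.85] F [ 0.39  0.01 -0.92] r 0.08026380614740798 off 0.02533952029552019
hub 9949 [0.6258 0.1007] r 21.749982833862305 z 0.11010259501614282
arm rect ((566.9595947265625, 168.35362243652344), (33.776710510253906, 126.36200714111328), 39.51311492919922) z 0.10190655470437915 dir -48.996335934226906
nozzle [0.53976422 0.20549612] size (28.41819190979004, 34.45753479003906) r 0.13554132615943615 dir -50.62232750896764
641
enc (543.194091796875, 213.70803833007812) 19.3716983795166 z 0.0528963324871854
fit [0.54285453 0.21279989 0.01792266]
px 172 247 185 229
dir -53.91828392335994 r 0.13958318256645744
dir -53.58482539441652 r 0.13905156783505682
```

{"api": "jog_arm", "payload": {
  "motion": [
    [-0.02, -0.1, 0, 0.3, -1],
    [-0.02, -0.09, 0, 0.3, -1],
    [0, 0, 0, 0, -1]
  ]
}}

```text
time: 9.55
tcp_pos: [0.5581, 0.1504, 0.1091]
ee_rot: [-179.7, 0.7, -53.3]
ft_force: [0.6, 0.4, -1.1]
width: -0.0002
```

```bash
python3 st.py; python3 cup.py
```

```text
9.55 [0.5581 0.1504 0.1091] [-179.7     0.72  -53.33] F [ 0.6   0.44 -1.07] r 0.08035670227620327 off 0.024253718363690998
hub 9905 [0.626  0.1011] r 21.376453399658203 z 0.11010030481176743
arm rect ((570.713623046875, 171.51596069335938), (33.76546096801758, 125.49047088623047), 36.41374588012695) z 0.10190577052279248 dir -51.865518414623516
nozzle [0.54568823 0.20993811] size (28.289203643798828, 33.938907623291016) r 0.13523569193371193 dir -53.57825207236147
466
enc (543.1026000976562, 213.34814453125) 19.26911163330078 z 0.05287318888725401
fit [0.5427978  0.21268025 0.0180433 ]
px 174 247 198 259
dir -53.800730229994386 r 0.1393465006349538
dir -53.53672788724721 r 0.13898902119471096
```

The nozzle is within about 0.3° of the cup. I'll back off along +tool y, rise and check.

{"api": "jog_arm", "payload": {
  "motion": [
    [0, 0.3, 0, 0, -1],
    [0, 0.6, 0, 0, -1],
    [0, 0.6, 0, 0, -1],
    [0, 0, -0.5, 0, -1],
    [0, 0, -0.8, 0, -1],
    [0, 0, -0.8, 0, -1],
    [0, 0, -0.8, 0, -1],
    [0, 0, -0.4, 0, -1],
    [0, 0, 0, 0, -1]
  ]
}}

```text
time: 10.5
tcp_pos: [0.5278, 0.1257, 0.1989]
ee_rot: [-179.4, 0.5, -53.2]
ft_force: [-0.4, 1.5, -0.6]
width: -0.0003
```

```bash
python3 st.py; python3 cup.py; ls -t pics|head -1
```

```text
10.5 [0.5278 0.1257 0.1989] [-179.42    0.54  -53.24] F [-0.43  1.54 -0.58] r 0.07872200332530875 off 0.06316279346117921
hub 4270 [0.6259 0.1009] r 20.872772216796875 z 0.11009682291655493
arm rect ((572.3639526367188, 173.09375), (28.240766525268555, 125.94017791748047), 36.50352478027344) z 0.10208075560229458 dir -53.41849039147043
nozzle [0.54536981 0.20998488] size (27.556936264038086, 34.535579681396484) r 0.13555996827877315 dir -53.54921449766825
166
enc (546.1507568359375, 212.74478149414062) 18.45920181274414 z 0.05287131182754644
fit [0.54242576 0.21273796 0.01816833]
px 223 268 118 158
dir -54.67996730658725 r 0.13707551819908892
dir -53.427733378764266 r 0.1392567946591402
w1050.png
```

The wrist cloud puts the nozzle direction at −53.5° and the cup at −53.4°, so it is centred within about 0.5 mm. Next, the button.

{"api": "jog_arm", "payload": {
  "motion": [
    [-0.4, 0.04, 0, 0, -1],
    [-0.8, 0.09, 0, 0, -1],
    [-0.8, 0.09, 0, 0, -1],
    [-0.8, 0.09, 0, 0, -1],
    [-0.8, 0.09, 0, 0, -1],
    [-0.8, 0.08, 0, 0, -1],
    [-0.3, 0.03, 0, 0, -1],
    [0, 0, 0, 0, -1]
  ]
}}

```text
time: 11.35
tcp_pos: [0.4348, 0.2203, 0.1939]
ee_rot: [179.9, 1.0, -53.1]
ft_force: [0.5, -0.3, 0.0]
width: 0.0001
```

```bash
cat > btn.py <<'E'
from h import *
s=monitor.get_state(); print(s["time"],s["tcp_pos"].round(4),s["ee_rot"].round(2),s["ft_force"].round(2))
im,W=cloud("wrist"); cv2.imwrite("pics/b%d.png"%(s["time"]*100),im); x,y,z=[W[...,i] for i in range(3)]
D=np.hypot(x-.447,y-.2126)
for a,b in((.0495,.056),(.043,.0495),(.036,.043),(.025,.036)):
    k=(D<.035)&(z>a)&(z<b); v,u=np.nonzero(k)
    if k.sum()>20: c,r=cv2.minEnclosingCircle((W[k][:,:2]*1000).astype(np.float32)); print(a,b,k.sum(),np.median(z[k]),c,r,"px",u.mean(),v.mean())
yw=np.radians(s["ee_rot"][2]); d=np.array([.447,.2126])-s["tcp_pos"][:2]; print("to button, tool x,y mm",1000*(d@[np.cos(yw),np.sin(yw)]),1000*(d@[np.sin(yw),-np.cos(yw)]))
E
python3 btn.py
```

```text
11.35 [0.4348 0.2203 0.1939] [179.89   1.01 -53.09] [ 0.49 -0.28  0.03]
0.0495 0.056 871 0.05297024582218931 (447.8402099609375, 212.5645751953125) 12.975513458251953 px 346.70838117106774 223.26980482204362
0.043 0.0495 716 0.043577106364472325 (447.6907958984375, 212.83413696289062) 20.386899948120117 px 346.08379888268155 217.82262569832403
0.036 0.043 612 0.04252002694932316 (447.6484680175781, 212.54461669921875) 20.957120895385742 px 345.2565359477124 215.218954248366
0.025 0.036 1489 0.03082457903249802 (447.8327941894531, 212.747314453125) 33.63996124267578 px 344.8280725319006 208.06715916722632
to button, tool x,y mm 13.527472902349448 -5.109211729671098
```

{"api": "jog_arm", "payload": {
  "motion": [
    [0.28, -0.1, 0.3, 0, -1],
    [0.28, -0.1, 0.8, 0, -1],
    [0, 0, 0.8, 0, -1],
    [0, 0, 0.8, 0, -1],
    [0, 0, 0.6, 0, -1],
    [0, 0, 0.2, 0, -1],
    [0, 0, 0, 0, -1]
  ]
}}

```text
time: 12.1
tcp_pos: [0.4524, 0.2076, 0.0997]
ee_rot: [179.9, 0.9, -53.5]
ft_force: [-0.5, 0.3, 0.8]
width: -0.0001
```

```bash
python3 btn.py
```

```text
12.1 [0.4524 0.2076 0.0997] [179.91   0.92 -53.49] [-0.55  0.32  0.82]
0.0495 0.056 1350 0.052983438606460743 (447.7060852050781, 212.6487274169922) 12.906986236572266 px 312.1340740740741 281.9725925925926
0.043 0.0495 1307 0.04355229075109959 (447.8354187011719, 213.2294921875) 20.47045135498047 px 314.4261667941852 268.91966335118593
0.036 0.043 1094 0.04239166432677932 (447.7142028808594, 212.7795867919922) 20.891918182373047 px 314.7815356489945 263.4771480804388
0.025 0.036 2635 0.030892246796747822 (447.8514099121094, 212.67291259765625) 33.65151596069336 px 315.64402277039846 249.59051233396585
to button, tool x,y mm -7.269042670443538 1.3428186129443758
```

{"api": "jog_arm", "payload": {
  "motion": [
    [-0.15, 0.03, 0.3, 0, -1],
    [-0.12, 0.03, 0.3, 0, -1],
    [0, 0, 0.1, 0, -1],
    [0, 0, 0, 0, -1]
  ]
}}

```text
time: 12.55
tcp_pos: [0.4477, 0.2127, 0.0827]
ee_rot: [-179.9, 0.8, -53.5]
ft_force: [0.2, 0.0, -0.4]
width: -0.0003
```

{"api": "jog_arm", "payload": {
  "motion": [
    [0, 0, 0.12, 0, -1],
    [0, 0, 0.12, 0, -1],
    [0, 0, 0.12, 0, -1]
  ]
}}

```text
time: 12.85
tcp_pos: [0.4479, 0.213, 0.0739]
ee_rot: [-179.8, 0.8, -53.5]
ft_force: [-0.5, -1.0, 2.6]
width: 0.0001
```

{"api": "jog_arm", "payload": {
  "motion": [
    [0, 0, 0.12, 0, -1],
    [0, 0, 0.1, 0, -1]
  ]
}}

```text
time: 13.05
tcp_pos: [0.4481, 0.213, 0.0702]
ee_rot: [-179.7, 0.7, -53.4]
ft_force: [-13.4, -4.6, 51.2]
width: 0.0003
```

The button bottomed out at tip height ≈0.046 m with a sharp rise to 51 N. Releasing straight up now.

{"api": "jog_arm", "payload": {
  "motion": [
    [0, 0, -0.3, 0, -1],
    [0, 0, -0.5, 0, -1],
    [0, 0, -0.8, 0, -1],
    [0, 0, -0.8, 0, -1],
    [0, 0, -0.8, 0, -1],
    [0, 0, -0.8, 0, -1],
    [0, 0, -0.5, 0, -1],
    [0, 0, 0, 0, -1]
  ]
}}

```text
time: 13.85
tcp_pos: [0.4487, 0.2116, 0.1865]
ee_rot: [-179.7, 0.7, -53.5]
ft_force: [-0.7, 0.5, -0.4]
width: -0.0001
```

```bash
python3 btn.py; python3 st.py; ls -t pics|head -2
```

```text
13.85 [0.4487 0.2116 0.1865] [-179.66    0.73  -53.47] [-0.65  0.51 -0.43]
0.0495 0.056 891 0.053030099737848585 (447.8784484863281, 212.4952392578125) 12.898687362670898 px 325.46576879910214 235.06734006734007
0.043 0.0495 748 0.043576836075719994 (447.947509765625, 212.7187957763672) 20.55430793762207 px 326.0347593582888 229.2139037433155
0.036 0.043 624 0.04246921637350039 (447.5242004394531, 212.52493286132812) 20.957942962646484 px 324.96634615384613 225.74519230769232
0.025 0.036 1507 0.0308681885190333 (447.58697509765625, 212.7109375) 33.834110260009766 px 325.8759124087591 218.14598540145985
to button, tool x,y mm -1.7858257484383737 0.794324812785592
13.9 [0.4483 0.2115 0.1855] [-179.75    0.77  -53.47] F [0.24 0.13 0.19] r 0.1947682482176174 off 0.0762013936950376
hub 0 [0. 0.] r 0.0 z nan
arm rect ((0.0, 0.0), (0.0, 0.0), 0.0) z nan dir -180.0
w1390.png
b1385.png
  return _methods._mean(a, axis=axis, dtype=dtype,
  ret = ret.dtype.type(ret / rcount)
```

{"api": "jog_arm", "payload": {
  "motion": [
    [0, 0, -0.5, 0, -1],
    [-0.2, 0.3, -0.8, 0, -1],
    [-0.3, 0.4, -0.8, 0, -1],
    [-0.3, 0.4, -0.6, 0, -1],
    [-0.2, 0.3, -0.2, 0, -1],
    [0, 0, 0, 0, -1]
  ]
}}

```text
time: 14.55
tcp_pos: [0.4028, 0.2093, 0.253]
ee_rot: [179.5, 1.1, -53.5]
ft_force: [-1.1, 0.7, 0.0]
width: 0.0004
```

Run:
```python
from h import *
print(monitor.get_state()["time"],monitor.get_state()["tcp_pos"])
o=np.load("scene0.npz")["W"]; 
im,W=cloud("scene"); 
a=cv2.resize(im[200:380,220:540],None,fx=2.5,fy=2.5,interpolation=cv2.INTER_CUBIC); cv2.imwrite("pics/end_scene.png",a)
im2,W2=cloud("top"); cv2.imwrite("pics/end_top.png",cv2.resize(im2[170:320,205:365],None,fx=5,fy=4,interpolation=cv2.INTER_CUBIC))
import meas
np.savez("scene0b.npz",im=im,W=W)
# changes in cup/bottle blobs (scene camera, before/after)
for nm,c,z0,z1 in(("cup",(.547,.212),.045,.056),("b-.5",(.496,.138),.05,.065),("b.5",(.525,.007),.05,.065),("b1.15",(.603,-.038),.05,.065)):
    print(nm,[np.round(X[(np.hypot(X[...,0]-c[0],X[...,1]-c[1])<.026)&(X[...,2]>z0)&(X[...,2]<z1)].mean(0),4) for X in(o,W)])
```

```text
14.55 [0.40275866 0.20927143 0.25295857]
cup [array([0.5436, 0.2114, 0.0489]), array([0.5468, 0.2148, 0.0485])]
b-.5 [array([0.4975, 0.139 , 0.0572]), array([0.4972, 0.139 , 0.0569])]
b.5 [array([0.5262, 0.0082, 0.0572]), array([0.5261, 0.0081, 0.0573])]
b1.15 [array([ 0.6035, -0.0361,  0.0577]), array([ 0.6036, -0.0361,  0.0571])]
```

View pics/end_scene.png

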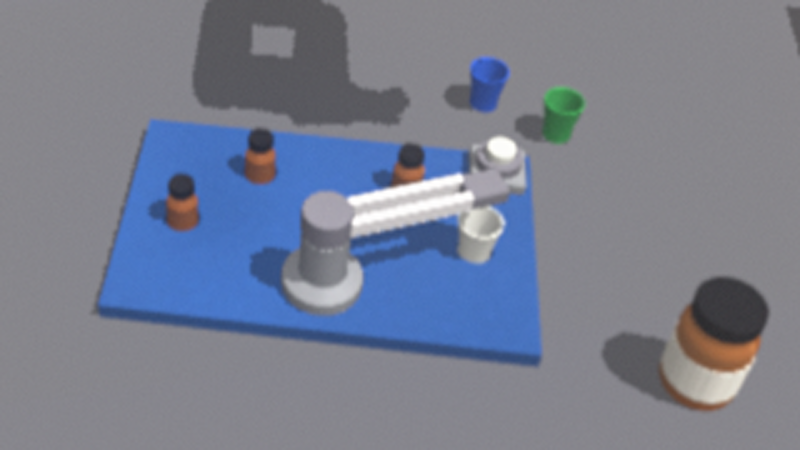

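View pics/end_top.png

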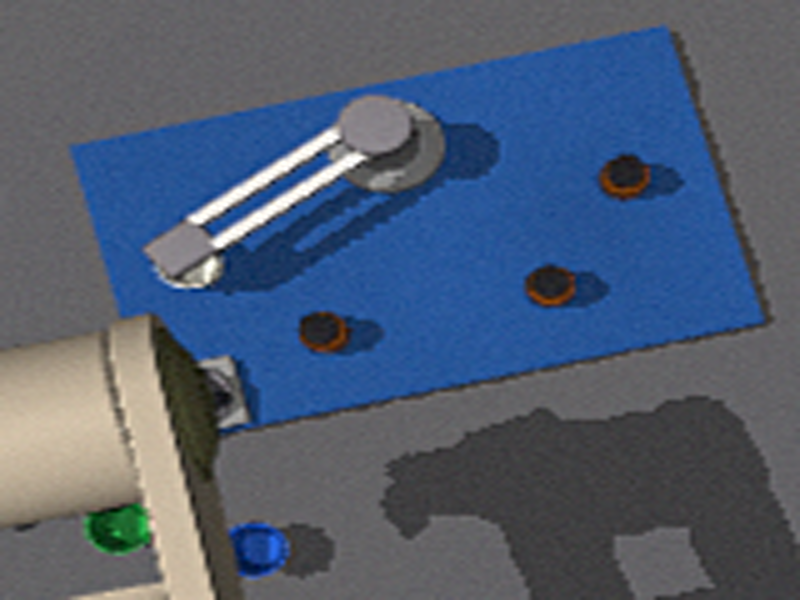

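The scene crop shows the nozzle block at (485,188) above the white cup at (480,235), the button up at (500,152), and the bottles in place. In the top crop the block at (180,250), corrected for parallax, falls on the cup centre at about (190,262). The robot is clear of everything.

```bash
python3 -c "
from bench import ctrl; print(ctrl.job_done())"
```

```text
the job is handed in; nothing more can be done
None
```

The nozzle is centred over the white cup, the start button has been pressed right down and let up, and the job was handed in at about 14.7 s. No verdict was reported.

**Push:** I pushed rail_left with the shut fingertips, without gripping the arm or touching the nozzle block. The arm went from about −0.03 rad to the cup's seat at −1.15 rad. With the arm let go, the wrist camera put the nozzle at −53.5° and the cup at −53.4°, which is about 0.3 mm at the tip. That was measured before the press. Afterwards the nozzle was checked only in the scene and top pictures, which agree with it.

**Button:** I then pressed the button until it bottomed at a tip height of about 46 mm. It sprang back to the height it had before (53.0 mm by the camera), and I backed away.

**Bottles and cup:** The three bottles moved less than 1 mm between the first and last scene pictures. The same comparison shows the cup 4–5 mm off, but the arm now hides part of its rim, so I don't trust that figure. Rim fits from the wrist camera, taken as the arm came over and after it was let go, kept the cup within 0.5 mm. I did not measure the beaker, jar or cuvette box again; the tool stayed well clear of all three.

**Force:** At the bottom of the press the tool force reached about 51 N for a moment, more than the roughly 5 N needed. It went through the fingertips only and stayed below the 120 N wrist limit. The 40 N limit is for the arm and gripper body, which touched nothing as far as I could tell.

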